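# Lock a fresh filter cartridge into the bench ink pump

## Task

Fit the blue-winged filter cartridge into the bayonet socket on top of the ink pump: feel for the hidden slots with a light touch, push it down against the spring, turn it a quarter turn clockwise (seen from above) until it stops, and let the spring lift it into its locking notch. Let go of it locked and upright, never force the socket, and leave the jar, tape roll and marker lying about where they are.

Things in the scene. Friction and masses are not known exactly. Their poses are not given: they have to be found in the camera images.
- cartridge_grip (a point): Centre of the wing grip of the loose filter cartridge (0.15 kg, 96 mm tall, standing upright), on its axis, 80 mm above its underside. The blue wing is an upright plate 48 mm long along x, 16 mm thick along y (grasp across y), 56 to 96 mm above the underside; below it a white drum, 54 mm diameter, from 34 to 57 mm. z up. A half turn makes no difference.
- cartridge_foot (a point): Centre of the cartridge's flat underside, same axes as the grip. The grey neck above it (up to 34 mm) is 35 mm in diameter, its lowest 5 mm tapered to 26 mm. Two opposite lugs stick out along +x and -x, in line with the wing: 9 mm wide, reaching 25 mm from the axis, from 10 to 17 mm above the underside.
- socket_mouth (a point): On the axis of the pump's upward bayonet socket, level with its black lip (bore 39 mm), 80 mm above the table; an aluminium collar, 67 mm outside, 55 mm inside, stands 4 mm higher. Axes are the pump's. Two opposite entry slots 16 mm wide lie near +x and -x, but turned by an unknown angle up to 0.5 rad either way (black on black). Lugs off the slots rest on the lip, foot 10 mm below the mouth.
- spring_seat (a point): Centre of the steel spring plunger in the socket, at rest, 16 mm below the mouth. Once the lugs are in the slots the cartridge's foot meets it; it resists with 3 N there and 0.8 N more per mm. A cartridge let go in the slots is pushed back up to about here.
- lug_track (a point): On the socket axis at the floor of the lug track, 18 mm below the mouth. Foot 24 mm below the mouth: lugs just under the lip, free to turn; at 28 mm lugs on the floor. Clockwise from above they turn 90 degrees from the slots to a cushioned stop (about 6 N m/rad). In the last 6 degrees the lip has a notch 3 mm deep: let go there, the foot springs up to 21 mm (locked); elsewhere it stays at 24 mm.
- ink_pump: The fixed grey ink pump, origin on the table under the socket axis, z up. Block x -60..60, y -54..122 mm, 45 mm tall, with a black motor lying across its +y end (92 mm from the socket axis, top 86 mm up), brass stubs at +x. A red mark on top is on the socket's -x side. Contact force on the pump or its socket must stay under 45 N.
- jar_mid (a point): Half-way up the white ink jar with yellow label, 71 mm diameter, 99 mm tall, bystander. z up.
- tape_mid (a point): Centre of the blue tape roll lying flat, 105 mm diameter, 24 mm tall, bystander. z up.
- marker_mid (a point): Middle of the white marker with red cap, 136 mm long along y, 16 mm thick, bystander lying on the table.

How it is judged (in metres and radians):
On the way:
1. the cartridge is pushed down through the entry slots until its lugs are under the lip, not yet turned (z of cartridge_grip in the frame of socket_mouth below 0.0568 m and horizontal distance between cartridge_grip and socket_mouth below 0.008 m and angle between the x axis of cartridge_grip and the x axis of socket_mouth, either way round below 0.8 rad), for 0.05 s.
At the end, for the whole second after the job is handed in: Cartridge released, upright within 7 degrees, grip within 6 mm of the socket axis, turned a quarter turn (wing at least 51 degrees off the pump's x axis) and lifted by the spring into the notch: grip point 57.5 to 60.5 mm above the mouth (z of cartridge_grip in the frame of socket_mouth between 0.0575 and 0.0605 m and horizontal distance between cartridge_grip and socket_mouth below 0.006 m and angle between the x axis of cartridge_grip and the x axis of socket_mouth, either way round above 0.9 rad and angle between cartridge_grip's own z axis and vertical below 0.12 rad); the robot touches nothing.
It fails at once if the pump or its socket is pressed or wrenched with 45 N or more (contact force between ink_pump and anything else above 45 N).
It fails at once if the ink jar is shifted more than 3 cm (distance of jar_mid from where it was at the start of the episode above 0.03 m).
It fails at once if the tape roll is shifted more than 3 cm (distance of tape_mid from where it was at the start of the episode above 0.03 m).
It fails at once if the marker is shifted more than 3 cm (distance of marker_mid from where it was at the start of the episode above 0.03 m).
It also fails if it takes over 67 s, if anything falls off the work surface, if the arm or the gripper's body presses on something with over 40 N, if the wrist force passes 120 N, or if a joint passes its speed limit or range.

## Robot

A 6-joint arm with a two-finger parallel gripper is mounted at the origin on the work surface; the furniture and walls round the work are solid. World frame = base frame: x ahead of the robot, y to its left, z up, the work surface at z = 0. Lengths are in mm, angles in degrees, forces in N, time in s.
With the tool pointing down it reaches from about 325 to 900 mm from the base axis. Payload 6.1 kg.
Tool frame: the origin (TCP) lies between the finger pads; the fingertips stand 11 mm ahead of it and the grasp point (between the pads) lies 8 mm behind it (r.tip_extent is the distance from the TCP to the fingertips, in mm); z points along the fingers, y is the line along which they close (so a half turn about z gives the same grasp; the last joint's range is limited). The gripper opens to 85 mm and grips with 20 to 120 N. Pads are 22 mm wide; open, the fingers measure 114 mm over their backs; the gripper's body (76 mm by 85 mm) begins 54 mm behind the grasp point. The pads swing forward as they close: fully open they stand 13 mm farther back than shut.
Start: joints at [-74.777, 12.628, 87.462, -0, 79.91, -7.225], TCP at [238.65, -577.635, 242.3] pointing down, gripper open.
Joint ranges: [-170.65, 170.65], [-52.31, 119.04], [5.05, 147.46], [-71.25, 251.25], [11.57, 151.72], [-153.62, 153.62]. Speed limits (degrees/s): [147.25, 147.25, 172.46, 180, 180, 180].

## Interface

Orientations are given as a 3x3 rotation matrix whose columns are the frame's x, y, z axes.
In Python, from station import r gives the robot as it stands. The module is installed in compiled form; this text tells all that it offers.
- The arm moves only by the tool arm_command, never from a script. Its argument "steps" is a list of rows, each a list of 6 numbers: the shift along the world's x, y, z in mm, then the turn, a rotation vector about the world's x, y, z in degrees. In form: [[tx, ty, tz, rx, ry, rz], ...]. A call has 1 to 8 rows; each row is the pose to reach, as a shift and turn from the pose commanded when the call began; what a row does not reach only later rows make up. A row lasts 1/10 s, in which the tool goes at most 50 mm and 8.59 degrees, less where a joint would pass 70% of its speed; a pose out of reach is approached as far as the arm can. A call with a gripper value outside its range is refused whole. "grip" is the finger opening in mm, from 0 to 85.4, set as the call begins (left out, the last holds). The fingers move at their own pace and stop on an object; "force" is the grip in N (left out, the last holds). Time passes only in rows, so rows that repeat a pose let the fingers close. It gives the time, the measured TCP pose, the force, the opening and the grip force at its end, in the units of the state.
- r.get_state(): the state, without advancing time (a new reading comes with each control period).
- r.capture(name): name is "scene" or "top" or "wrist"; returns a dict with "color" (384x512x3 uint8, red, green, blue), "depth" (384x512 float32, mm along the optical axis (not along the pixel's ray), 0 where there is no reading), "camera_matrix" (3x3 intrinsics, pixels), "R" (3x3) and "t" (3): a world point X has camera coordinates R X + t; the wrist camera has in their place "hand_eye" (4x4, takes a point from camera to tool coordinates, whose origin is the TCP and whose axes are the flange's). Camera axes: x right, y down, z forward; pixel columns grow to the right and rows downward; lengths in mm; the calibration is good to about 2 mm. A picture is of the moment at which its call begins: read the wrist's pose just before it.
- r.sign_off(): hands the job in; it is judged then, once.
The state is a dict: "t": time; "joints": joint angles; "dq": joint speeds; "effort": joint torques, N m; "tool_pos": TCP position; "eef_rot": TCP orientation; "force": force on the tool from outside, world axes, zero at the start; "moment": the same for the moment, N m; "grip_width": finger opening in mm; "grip_force": force on a finger pad.
Only numpy, scipy, OpenCV 4.12 (cv2) and the standard library are available. Lean on these libraries where they do the work, as an engineer would, in place of code of your own. Each camera call takes 0.05 s, during which the arm holds its last target. There are 200 camera calls.

## Working session

There is one attempt and no reset: what is moved stays moved. The work goes in short steps, Python scripts to look and compute and a tool call to move; the robot and the scene stay as the last step left them, time stands still between calls to the robot, and variables do not carry over. Pictures are saved under pics/ and viewed, at most 10 in all, crops included, and the job is handed in when it is done.

Besides the shell and the picture viewer there is one more tool, called after "Request:" by a JSON object that holds its "method" and its "body", one argument or row to a line. arm_command: Moves the arm, as the interface text tells. Its arguments: {"type":"object","properties":{"steps":{"type":"array"},"grip":{"type":"number"},"force":{"type":"number"}},"required":["steps"]}

```bash
mkdir -p pics; cat > h.py <<'E'
import numpy as np,cv2
from station import r
def cap(n,f=None):
    c=r.capture(n)
    if f: cv2.imwrite('pics/'+f,c['color'][:,:,::-1])
    return c
def pts(c):
    K=c['camera_matrix'];d=c['depth'];v,u=np.mgrid[:d.shape[0],:d.shape[1]]
    P=np.stack([(u-K[0,2])/K[0,0]*d,(v-K[1,2])/K[1,1]*d,d],-1)
    return (P-np.array(c['t']).reshape(3))@np.array(c['R'])
def ray(c,uv,z):
    K=c['camera_matrix'];R=np.array(c['R']);o=-R.T@np.array(c['t']).reshape(3)
    w=R.T@np.linalg.solve(K,[uv[0],uv[1],1.]);return o+w*(z-o[2])/w[2]
E
python3 - <<'E'
from h import *
a=cap('top','top.png');b=cap('scene','scene.png')
print(a['R'],a['t'],a['camera_matrix']);s=r.get_state();print(s['t'],s['eef_rot'],s['force'],r.tip_extent)
E
```

```text
[[-0.00415991 -0.99997886  0.00499737]
 [-0.98670918  0.00329281 -0.16246277]
 [ 0.16244288 -0.00560678 -0.98670202]] [ -45.63565426  529.4579573  1097.6214773 ] [[465.22622696   0.         255.4702733 ]
 [  0.         465.22622696 188.45142054]
 [  0.           0.           1.        ]]
0.1 [[ 9.24201081e-01  3.81905947e-01 -4.57546748e-04]
 [ 3.81906145e-01 -9.24199483e-01  1.73557284e-03]
 [ 2.39961123e-04 -1.77875821e-03 -9.99998389e-01]] [ 0.32021553 -0.31643629 -0.90525734] 11.0
```

View pics/top.png

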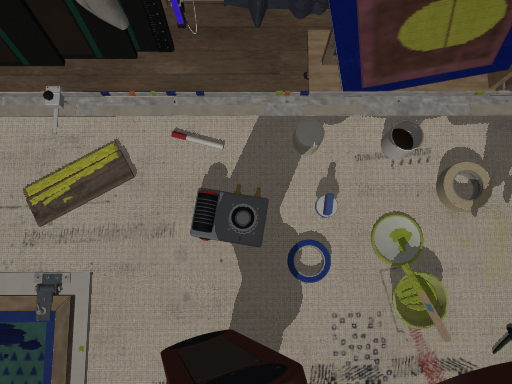

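View pics/scene.png

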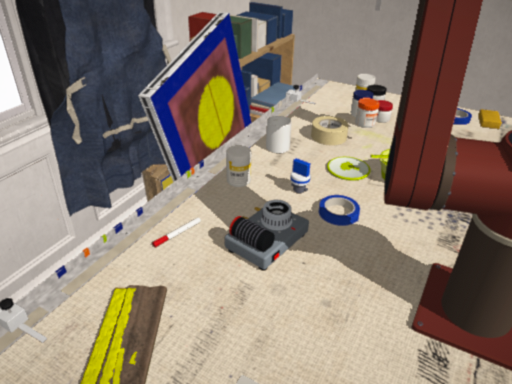

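The top view shows the cartridge at about (328,205), the pump socket at (243,217), the motor at (204,212), the tape at (309,261), the jar at (308,137) and the marker at (197,140). The scene view agrees. Next I'll measure these.

```bash
python3 - <<'E'
from h import *
c=cap('top');P=pts(c);hsv=cv2.cvtColor(c['color'],cv2.COLOR_RGB2HSV)
v,u=np.mgrid[:384,:512]
def box(u0,u1,v0,v1): return (u>=u0)&(u<u1)&(v>=v0)&(v<v1)
blue=(hsv[...,0]>100)&(hsv[...,0]<130)&(hsv[...,1]>120)&(hsv[...,2]>60)
m=blue&box(310,345,180,230); print('wing z pct',np.percentile(P[m][:,2],[5,50,95]),m.sum())
t=m&(P[...,2]>88); 
q=P[t][:,:2].astype(np.float32); print('wingtop',t.sum(),q.mean(0),cv2.minAreaRect(q))
# via rays on z=96
uv=np.argwhere(t)[:,::-1]; w=np.array([ray(c,x,96) for x in uv])[:,:2].astype(np.float32); print('rays',w.mean(0),cv2.minAreaRect(w))
# collar
m=box(220,268,192,242)&(P[...,2]>76)&(P[...,2]<92); q=P[m]; print('collar z',np.median(q[:,2]),len(q)); print(cv2.minEnclosingCircle(q[:,:2].astype(np.float32)),cv2.fitEllipse(cv2.convexHull(q[:,:2].astype(np.float32))))
# block
m=box(185,275,180,255)&(P[...,2]>38)&(P[...,2]<100);q=P[m][:,:2].astype(np.float32);
mb=box(185,275,180,255)&(P[...,2]>38)&(P[...,2]<50);qb=P[mb][:,:2].astype(np.float32);print('block',cv2.minAreaRect(qb),cv2.minAreaRect(q))
for n,b,z in(('tape',box(285,335,235,285),15),('jar',box(290,330,115,160),60)):
    q=P[b&(P[...,2]>z)];print(n,cv2.minEnclosingCircle(q[:,:2].astype(np.float32)),q[:,2].max())
im=cv2.resize(c['color'][170:260,180:350],None,fx=4.5,fy=4.5,interpolation=cv2.INTER_CUBIC);cv2.imwrite('pics/crop.png',im[:,:,::-1])
E
```

```text
wing z pct [ 85.63244244  96.85660615 100.05011636] 116
wingtop 110 [ 484.02017 -217.65488] ((484.3572082519531, -218.0314483642578), (12.86544418334961, 45.608028411865234), 80.8602294921875)
rays [ 484.13773 -217.8024 ] ((484.3390808105469, -217.98284912109375), (12.933969497680664, 46.328643798828125), 81.30099487304688)
collar z 83.06865903780938 377
((455.044677734375, -16.750049591064453), 33.264198303222656) ((454.93896484375, -16.696590423583984), (65.33685302734375, 65.7006607055664), 115.00881958007812)
block ((461.6097717285156, 16.388587951660156), (177.13909912109375, 124.55057525634766), 81.64165496826172) ((461.6097717285156, 16.388587951660156), (177.13909912109375, 124.55057525634766), 81.64165496826172)
tape ((352.031982421875, -135.0826873779297), 94.20782470703125) 1169.2705938984216
jar ((513.9295654296875, -119.54325866699219), 187.17282104492188) 1169.2705938984216
```

View pics/crop.png

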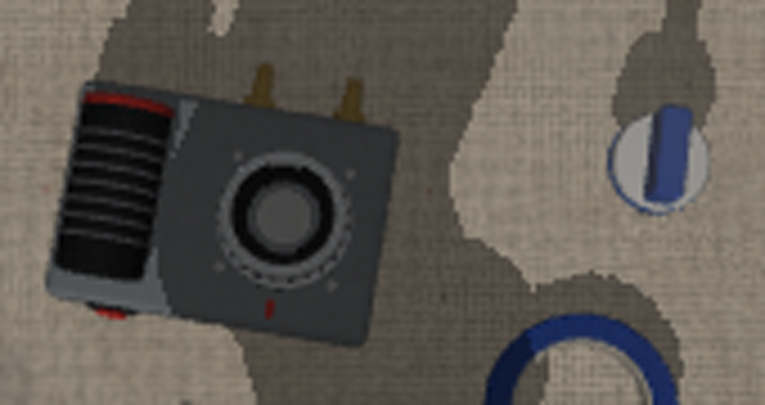

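The socket axis is at (455,-17) with pump yaw about -8.4°. The block centre and sizes agree with that. The wing is at (484,-218) with yaw about -8.7°. I'll approach with the tool turned to yaw 171°, which leaves joint range for the clockwise turn.

Request:
{"method": "arm_command", "body": {
  "steps": [
    [31,45,0,0,0,8.5],
    [62,90,0,0,0,17],
    [93,135,0,0,0,25.5],
    [124,180,0,0,0,34],
    [155,225,0,0,0,42.5],
    [186,270,0,0,0,51],
    [217,315,-5,0,0,59.5],
    [246,360,-10,0,0,68]
  ],
  "grip": 70
}}

```text
t: 0.95
tool_pos: [465.5, -246.1, 235.4]
eef_rot: [[-0.014, 1.0, 0.001], [1.0, 0.014, -0.0], [-0.0, 0.001, -1.0]]
force: [1.1, -0.3, 0.4]
grip_width: 70.3
grip_force: 0.0
```

Request:
{"method": "arm_command", "body": {
  "steps": [
    [0,0,0,0,0,8.5],
    [0,0,0,0,0,17],
    [0,0,0,0,0,25.5],
    [0,0,0,0,0,34],
    [0,0,0,0,0,42.5],
    [0,0,0,0,0,51],
    [0,0,0,0,0,59.5],
    [0,0,0,0,0,68]
  ]
}}

```text
t: 1.75
tool_pos: [464.4, -247.8, 234.9]
eef_rot: [[-0.932, 0.362, -0.001], [0.362, 0.932, 0.0], [0.001, 0.0, -1.0]]
force: [-0.1, -0.1, 0.4]
grip_width: 70.0
grip_force: 0.0
```

Request:
{"method": "arm_command", "body": {
  "steps": [
    [0,0,0,0,0,8],
    [0,0,0,0,0,13],
    [0,0,0,0,0,13],
    [0,0,0,0,0,13]
  ]
}}

```text
t: 2.15
tool_pos: [464.5, -247.8, 235.0]
eef_rot: [[-0.989, 0.151, -0.0], [0.151, 0.989, 0.0], [0.0, 0.0, -1.0]]
force: [-0.0, -0.3, -0.3]
grip_width: 70.2
grip_force: 0.0
```

```bash
cat >> h.py <<'E'
def wcap(f=None):
    s=r.get_state();c=cap('wrist',f);H=np.array(c['hand_eye']);R=np.array(s['eef_rot']);p=np.array(s['tool_pos'])
    Rw=R@H[:3,:3];tw=R@H[:3,3]+p;c['R']=Rw.T;c['t']=-Rw.T@tw;return s,c
def yaw(s): R=np.array(s['eef_rot']);return np.degrees(np.arctan2(R[1,0],R[0,0]))
E
python3 - <<'E'
from h import *
s,c=wcap('w1.png');print(s['t'],s['tool_pos'],yaw(s),s['joints'],c['hand_eye'])
P=pts(c);hsv=cv2.cvtColor(c['color'],cv2.COLOR_RGB2HSV)
m=(hsv[...,0]>100)&(hsv[...,0]<130)&(hsv[...,1]>120)&(hsv[...,2]>50)&(abs(P[...,0]-484)<60)&(abs(P[...,1]+218)<60)&(P[...,2]>91)&(P[...,2]<102)
print(m.sum(),np.median(P[m][:,2]));uv=np.argwhere(m)[:,::-1]
w=np.array([ray(c,x,96) for x in uv])[:,:2].astype(np.float32);print(cv2.minAreaRect(w),uv.mean(0))
E
```

```text
2.15 [ 464.51224652 -247.81305644  235.0352972 ] 171.30629963359982 [-3.66650671e+01 -5.91036744e-01  1.02548975e+02 -6.62853312e-04
  7.80651673e+01 -1.17971228e+02] [[ 5.99224217e-04 -9.46721238e-01 -3.22053628e-01  8.35640708e+01]
 [ 9.99999576e-01  3.42136163e-04  8.54877473e-04 -3.96322975e-01]
 [-6.99144466e-04 -3.22054004e-01  9.46721041e-01 -1.31863512e+02]
 [ 0.00000000e+00  0.00000000e+00  0.00000000e+00  1.00000000e+00]]
950 95.96183869043384
((483.07257080078125, -219.74557495117188), (14.932418823242188, 47.85502624511719), 82.82537078857422) [289.56526316 197.36631579]
```

View pics/w1.png

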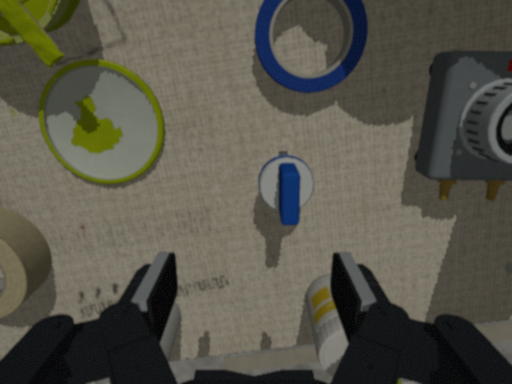

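The wrist view puts the wing at (290,195) px, which is (483,-219.5) with yaw about -7.2°, in agreement with the top view. Its height reads 96 mm, as it should. I'll go down and grasp.

Request:
{"method": "arm_command", "body": {
  "steps": [
    [10,14,0,0,0,1.2],
    [18.7,28.5,0,0,0,1.2],
    [18.7,28.5,-35,0,0,1.2],
    [18.7,28.5,-75,0,0,1.2],
    [18.7,28.5,-115,0,0,1.2],
    [18.7,28.5,-145,0,0,1.2],
    [18.7,28.5,-163,0,0,1.2],
    [18.7,28.5,-163,0,0,1.2]
  ],
  "grip": 50
}}

```text
t: 3.0
tool_pos: [481.0, -217.9, 68.9]
eef_rot: [[-0.992, 0.129, -0.006], [0.129, 0.992, 0.004], [0.006, 0.003, -1.0]]
force: [-0.6, -0.3, -0.6]
grip_width: 50.6
grip_force: 0.0
```

Request:
{"method": "arm_command", "body": {
  "steps": [
    [0,0,0,0,0,0],
    [0,0,0,0,0,0],
    [0,0,0,0,0,0],
    [0,0,0,0,0,0],
    [0,0,0,0,0,0],
    [0,0,0,0,0,0],
    [0,0,0,0,0,0],
    [0,0,0,0,0,0]
  ],
  "grip": 8,
  "force": 60
}}

```text
t: 3.8
tool_pos: [484.6, -220.2, 74.1]
eef_rot: [[-0.992, 0.128, 0.003], [0.128, 0.992, -0.002], [-0.003, -0.002, -1.0]]
force: [-1.2, 0.2, 7.1]
grip_width: 15.1
grip_force: 59.5
```

Request:
{"method": "arm_command", "body": {
  "steps": [
    [0,0,0,0,0,0],
    [0,0,0,0,0,0],
    [0,0,5,0,0,0],
    [0,0,15,0,0,0],
    [0,0,15,0,0,0],
    [0,0,15,0,0,0]
  ]
}}

```text
t: 4.4
tool_pos: [483.5, -219.5, 87.6]
eef_rot: [[-0.992, 0.128, 0.001], [0.128, 0.992, -0.0], [-0.001, -0.0, -1.0]]
force: [-0.6, -0.4, -1.3]
grip_width: 15.3
grip_force: 58.6
```

```bash
python3 - <<'E'
from h import *
s,c=wcap('w2.png');print(s['t'],s['tool_pos'],yaw(s),s['force'],s['moment'],s['grip_width'])
E
```

```text
4.4 [ 483.49174602 -219.49112364   87.61497273] 172.64840181424077 [-0.63346754 -0.38570925 -1.29264527] [0.01652156 0.02340542 0.04944385] 15.341067786550083
```

View pics/w2.png

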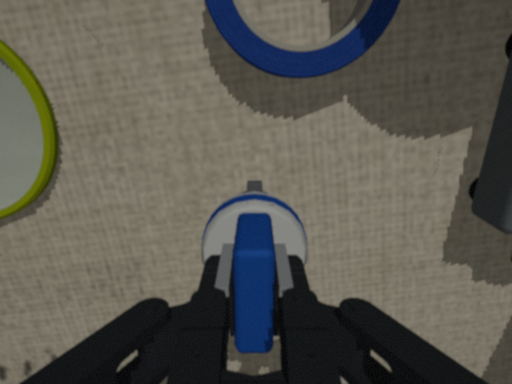

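The cartridge is held, with the wing at (253,280) px centred between the pads. I'll lift it, carry it over the socket and measure the hand-to-wing offset on the way.

Request:
{"method": "arm_command", "body": {
  "steps": [
    [0,0,25,0,0,0],
    [0,0,60,0,0,0],
    [0,0,95,0,0,0],
    [0,20,105,0,0,0],
    [0,50,105,0,0,0],
    [0,50,105,0,0,0],
    [0,50,105,0,0,0]
  ]
}}

```text
t: 5.15
tool_pos: [483.1, -168.9, 191.8]
eef_rot: [[-0.992, 0.127, -0.001], [0.127, 0.992, -0.0], [0.001, -0.0, -1.0]]
force: [-0.5, -0.3, -2.0]
grip_width: 15.5
grip_force: 59.1
```

```bash
python3 - <<'E'
from h import *
s,c=wcap('w3.png');print(s['t'],s['tool_pos'],yaw(s),s['force'])
P=pts(c);p=np.array(s['tool_pos']);hsv=cv2.cvtColor(c['color'],cv2.COLOR_RGB2HSV)
bl=(hsv[...,0]>100)&(hsv[...,0]<130)&(hsv[...,1]>120)&(hsv[...,2]>40)
near=np.hypot(P[...,0]-p[0],P[...,1]-p[1])<40
m=bl&near&(P[...,2]>p[2]+15);zt=np.median(P[m][:,2]);print('wing top-tcp',m.sum(),zt-p[2])
uv=np.argwhere(m)[:,::-1];R=np.array(s['eef_rot'])
w=np.array([ray(c,x,p[2]+24) for x in uv]);l=((w-p)@R)[:,:2].astype(np.float32);print('tool-frame wing',cv2.minAreaRect(l))
# drum top white
m=near&(abs(P[...,2]-(p[2]-15))<6)&(hsv[...,1]<60)&(hsv[...,2]>90);l=(P[m]-p)@R;print('drum',m.sum(),np.median(l[:,2]),l.min(0),l.max(0))
# pump: top camera
c=cap('top');P=pts(c);v,u=np.mgrid[:384,:512]
m=(u>220)&(u<268)&(v>192)&(v<242)&(P[...,2]>79)&(P[...,2]<90)
q=np.array([ray(c,x,84) for x in np.argwhere(m)[:,::-1]])[:,:2].astype(np.float32)
print('collar',cv2.minEnclosingCircle(q),cv2.fitEllipse(cv2.convexHull(q)))
E
```

```text
5.15 [ 483.05959158 -168.90490062  191.80395377] 172.72883644917079 [-0.54921265 -0.32939375 -1.99060285]
wing top-tcp 4386 21.870002176586155
tool-frame wing ((4.1019744873046875, -0.26852893829345703), (15.65933895111084, 49.087501525878906), 89.98291778564453)
drum 2766 17.123132672412716 [ -8.12412022 -26.73213266   9.57822403] [27.14309898 26.64314437 21.00082814]
collar ((455.0969543457031, -16.873516082763672), 33.14501190185547) ((455.0010681152344, -16.69809913635254), (64.99266052246094, 65.8316879272461), 102.228271484375)
```

The foot sits 74.1 mm below the TCP; both wing top and drum top agree. The top camera seems about 1.5 mm off compared with the grasped wing, so I'll check the socket with the wrist camera.

Request:
{"method": "arm_command", "body": {
  "steps": [
    [-10,25,0,0,0,0],
    [-28,70,0,0,0,0],
    [-28,85,0,0,0,0],
    [-28,85,0,0,0,0],
    [-28,85,0,0,0,0]
  ]
}}

```text
t: 5.75
tool_pos: [455.6, -85.1, 192.2]
eef_rot: [[-0.992, 0.128, 0.0], [0.128, 0.992, -0.001], [-0.0, -0.001, -1.0]]
force: [0.2, -0.0, -1.2]
grip_width: 15.2
grip_force: 59.4
```

```bash
python3 - <<'E'
from h import *
s,c=wcap('w4.png');p=np.array(s['tool_pos']);print(s['t'],p,yaw(s))
P=pts(c);m=(P[...,2]>79)&(P[...,2]<90)&(np.hypot(P[...,0]-454,P[...,1]+17)<42)
u8=m.astype(np.uint8);print(m.sum(),np.median(P[m][:,2]))
q=np.array([ray(c,x,84) for x in np.argwhere(m)[:,::-1]])[:,:2].astype(np.float32)
h=cv2.convexHull(q);print(cv2.minEnclosingCircle(q),cv2.fitEllipse(h))
b=(P[...,2]>41)&(P[...,2]<49)&(np.hypot(P[...,0]-454,P[...,1]+17)<180);print(b.sum(),cv2.minAreaRect(P[b][:,:2].astype(np.float32)))
E
```

```text
5.75 [455.57609004 -85.13936317 192.24681456] 172.65913363002403
3672 83.0082684885842
((452.9109802246094, -17.762958526611328), 33.56926345825195) ((452.9131774902344, -17.858484268188477), (65.70075225830078, 66.8642578125), 127.62677001953125)
13811 ((458.7796630859375, 16.061744689941406), (174.7803955078125, 118.87857818603516), 80.36366271972656)
```

View pics/w4.png

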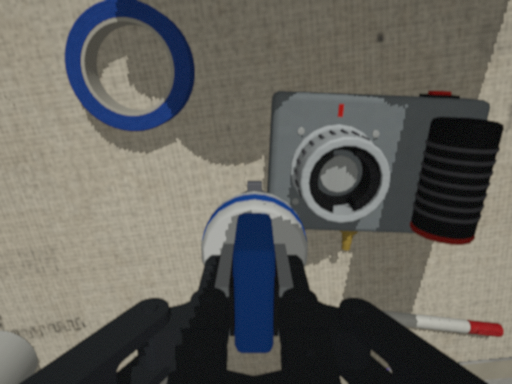

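The wrist view shows the socket at (341,173) px, which is (453,-18), and the held cartridge at (253,280) px. A possible slot shows at (342,212). I'll check the depth around the lip ring.

```bash
python3 - <<'E'
from h import *
s,c=wcap();P=pts(c);d=P[...,:2]-[453,-17.9];rr=np.hypot(d[...,0],d[...,1]);a=np.degrees(np.arctan2(d[...,1],d[...,0]))
for k in range(-180,180,10):
    o=[]
    for lo,hi in((19.5,22),(22,25),(25,27)):
        m=(rr>lo)&(rr<hi)&(a>=k)&(a<k+10)&(P[...,2]>40)&(P[...,2]<95);o.append((int(m.sum()),*(np.round(np.percentile(P[m][:,2],[10,50,90])).astype(int) if m.sum() else ())))
    print(k,o)
im=cv2.resize(c['color'][110:240,270:410],None,fx=4,fy=4,interpolation=cv2.INTER_CUBIC).astype(float);im=255*(im/255)**.5
cv2.imwrite('pics/sock.png',im[:,:,::-1].clip(0,255).astype(np.uint8))
E
```

```text
-180 [(5, np.int64(62), np.int64(62), np.int64(63)), (0,), (10, np.int64(83), np.int64(84), np.int64(85))]
-170 [(4, np.int64(80), np.int64(80), np.int64(81)), (12, np.int64(80), np.int64(80), np.int64(81)), (8, np.int64(83), np.int64(84), np.int64(85))]
-160 [(16, np.int64(79), np.int64(80), np.int64(81)), (19, np.int64(79), np.int64(80), np.int64(81)), (10, np.int64(83), np.int64(84), np.int64(85))]
-150 [(17, np.int64(80), np.int64(80), np.int64(81)), (23, np.int64(79), np.int64(81), np.int64(81)), (10, np.int64(83), np.int64(84), np.int64(85))]
-140 [(18, np.int64(79), np.int64(80), np.int64(81)), (20, np.int64(79), np.int64(80), np.int64(81)), (9, np.int64(83), np.int64(84), np.int64(84))]
-130 [(14, np.int64(79), np.int64(80), np.int64(81)), (20, np.int64(80), np.int64(80), np.int64(81)), (9, np.int64(83), np.int64(84), np.int64(85))]
-120 [(17, np.int64(79), np.int64(80), np.int64(81)), (19, np.int64(79), np.int64(80), np.int64(80)), (9, np.int64(82), np.int64(84), np.int64(85))]
-110 [(14, np.int64(79), np.int64(80), np.int64(81)), (21, np.int64(80), np.int64(80), np.int64(81
[... 3465 characters left out ...]
]
130 [(17, np.int64(80), np.int64(80), np.int64(81)), (22, np.int64(80), np.int64(80), np.int64(81)), (17, np.int64(80), np.int64(80), np.int64(84))]
140 [(33, np.int64(62), np.int64(79), np.int64(81)), (30, np.int64(62), np.int64(80), np.int64(81)), (15, np.int64(80), np.int64(81), np.int64(84))]
150 [(26, np.int64(61), np.int64(63), np.int64(79)), (28, np.int64(62), np.int64(79), np.int64(81)), (13, np.int64(79), np.int64(81), np.int64(84))]
160 [(14, np.int64(61), np.int64(62), np.int64(63)), (1, np.int64(62), np.int64(62), np.int64(62)), (5, np.int64(83), np.int64(84), np.int64(85))]
170 [(6, np.int64(62), np.int64(62), np.int64(62)), (0,), (7, np.int64(84), np.int64(84), np.int64(85))]
```

View pics/sock.png

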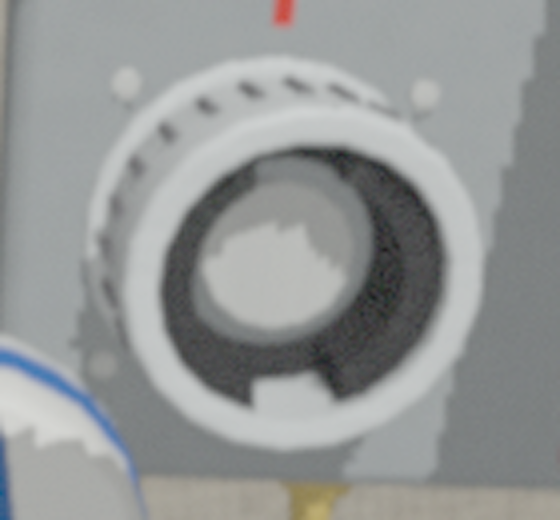

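The depth readings show the lip missing around -25..+17° and 155..190°, so the slots lie at about -6° in the world frame. The cartridge is at -7.3°, nearly aligned already. I'll move over the axis and go down gently.

Request:
{"method": "arm_command", "body": {
  "steps": [
    [-1,35,0,0,0,0.5],
    [-1.6,67,0,0,0,1],
    [-1.6,67,0,0,0,1],
    [-1.6,67,-15,0,0,1],
    [-1.6,67,-30,0,0,1],
    [-1.6,67,-36,0,0,1],
    [-1.6,67,-36,0,0,1],
    [-1.6,67,-36,0,0,1]
  ]
}}

```text
t: 6.65
tool_pos: [454.1, -18.1, 156.6]
eef_rot: [[-0.994, 0.111, 0.0], [0.111, 0.994, -0.0], [-0.0, -0.0, -1.0]]
force: [0.0, 0.1, -1.4]
grip_width: 15.2
grip_force: 59.9
```

Request:
{"method": "arm_command", "body": {
  "steps": [
    [0,0,-2,0,0,0],
    [0,0,-4,0,0,0],
    [0,0,-6,0,0,0],
    [0,0,-8,0,0,0],
    [0,0,-10,0,0,0],
    [0,0,-11,0,0,0],
    [0,0,-12,0,0,0],
    [0,0,-12,0,0,0]
  ]
}}

```text
t: 7.45
tool_pos: [453.7, -17.4, 144.1]
eef_rot: [[-0.994, 0.111, -0.0], [0.111, 0.994, 0.0], [0.0, 0.0, -1.0]]
force: [-0.3, -0.3, -1.9]
grip_width: 15.0
grip_force: 59.9
```

Now at lug-lip height with no contact yet. I'll feel downward slowly.

Request:
{"method": "arm_command", "body": {
  "steps": [
    [0,0,-0.7,0,0,0],
    [0,0,-1.4,0,0,0],
    [0,0,-2,0,0,0],
    [0,0,-2.7,0,0,0],
    [0,0,-3.4,0,0,0],
    [0,0,-4,0,0,0],
    [0,0,-4,0,0,0]
  ]
}}

```text
t: 8.15
tool_pos: [453.7, -17.4, 140.1]
eef_rot: [[-0.994, 0.111, -0.0], [0.111, 0.994, 0.0], [0.0, -0.0, -1.0]]
force: [-1.0, 0.6, -1.8]
grip_width: 15.3
grip_force: 59.9
```

The lugs are in the slots: the foot is 14 mm down with no load. I'll push against the spring.

Request:
{"method": "arm_command", "body": {
  "steps": [
    [0,0,-1.5,0,0,0],
    [0,0,-3,0,0,0],
    [0,0,-4.5,0,0,0],
    [0,0,-6,0,0,0],
    [0,0,-7,0,0,0],
    [0,0,-7,0,0,0]
  ]
}}

```text
t: 8.75
tool_pos: [454.0, -17.4, 133.5]
eef_rot: [[-0.994, 0.111, 0.0], [0.111, 0.994, -0.0], [-0.0, -0.0, -1.0]]
force: [-2.1, 0.7, 4.9]
grip_width: 15.2
grip_force: 60.8
```

Request:
{"method": "arm_command", "body": {
  "steps": [
    [0,0,-1,0,0,0],
    [0,0,-2,0,0,0],
    [0,0,-3,0,0,0],
    [0,0,-4,0,0,0],
    [0,0,-4.6,0,0,0],
    [0,0,-4.6,0,0,0],
    [0,0,-4.6,0,0,0]
  ]
}}

```text
t: 9.45
tool_pos: [454.0, -17.4, 129.3]
eef_rot: [[-0.994, 0.111, 0.001], [0.111, 0.994, -0.0], [-0.001, -0.0, -1.0]]
force: [-2.2, 0.8, 7.6]
grip_width: 15.5
grip_force: 61.3
```

The force and depth match the spring model. I'll go 1 mm deeper and then turn clockwise.

Request:
{"method": "arm_command", "body": {
  "steps": [
    [0,0,-1,0,0,0],
    [0,0,-1.2,0,0,-3],
    [0,0,-1.2,0,0,-8],
    [0,0,-1.2,0,0,-14],
    [0,0,-1.2,0,0,-20],
    [0,0,-1.2,0,0,-26],
    [0,0,-1.2,0,0,-30],
    [0,0,-1.2,0,0,-30]
  ]
}}

```text
t: 10.25
tool_pos: [455.3, -17.6, 128.9]
eef_rot: [[-0.804, 0.594, 0.004], [0.594, 0.804, -0.0], [-0.003, 0.002, -1.0]]
force: [0.4, 0.8, 8.4]
grip_width: 15.3
grip_force: 61.4
```

```bash
python3 - <<'E'
from h import *
s=r.get_state();print(s['tool_pos'],yaw(s),s['force'],s['moment'],s['joints'][5])
E
```

```text
[455.29247302 -17.60413551 128.86691912] 143.5288553385707 [0.35200574 0.82246991 8.44184304] [0.05699365 0.0519917  0.02158363] -65.69737178788685
```

It turns freely. Continuing.

Request:
{"method": "arm_command", "body": {
  "steps": [
    [0,0,-0.3,0,0,-7],
    [0,0,-0.3,0,0,-14],
    [0,0,-0.3,0,0,-21],
    [0,0,-0.3,0,0,-28],
    [0,0,-0.3,0,0,-35],
    [0,0,-0.3,0,0,-41],
    [0,0,-0.3,0,0,-46],
    [0,0,-0.3,0,0,-46]
  ]
}}

```text
t: 11.05
tool_pos: [455.5, -17.8, 128.7]
eef_rot: [[-0.131, 0.991, 0.004], [0.991, 0.131, -0.001], [-0.001, 0.004, -1.0]]
force: [0.2, -0.3, 8.3]
grip_width: 15.4
grip_force: 61.4
```

```bash
python3 - <<'E'
from h import *
s=r.get_state();print(s['tool_pos'],yaw(s),s['force'],s['moment'],s['joints'][5])
E
```

```text
[455.52888643 -17.7579577  128.72271485] 97.50592730237676 [ 0.15966229 -0.34440546  8.32830079] [ 0.06006613  0.04824439 -0.04059419] -19.670471306719495
```

76° turned so far with no torque. Now small steps to feel for the stop.

Request:
{"method": "arm_command", "body": {
  "steps": [
    [0,0,0,0,0,-2],
    [0,0,0,0,0,-4],
    [0,0,0,0,0,-6],
    [0,0,0,0,0,-8],
    [0,0,0,0,0,-10],
    [0,0,0,0,0,-10]
  ]
}}

```text
t: 11.65
tool_pos: [455.4, -17.6, 128.7]
eef_rot: [[0.042, 0.999, 0.004], [0.999, -0.042, -0.001], [-0.0, 0.004, -1.0]]
force: [-0.4, 1.3, 9.0]
grip_width: 14.6
grip_force: 61.5
```

```bash
python3 - <<'E'
from h import *
s=r.get_state();print(s['tool_pos'],yaw(s),s['force'],s['moment'],s['joints'][5])
E
```

```text
[455.38427461 -17.59954134 128.71897518] 87.60474972836985 [-0.35954401  1.29269927  9.00971258] [0.21735058 0.12075757 0.03230041] -9.769002286569949
```

Request:
{"method": "arm_command", "body": {
  "steps": [
    [0,0,0,0,0,-1.5],
    [0,0,0,0,0,-3],
    [0,0,0,0,0,-4],
    [0,0,0,0,0,-4]
  ]
}}

```text
t: 12.05
tool_pos: [454.7, -17.4, 128.6]
eef_rot: [[0.111, 0.994, 0.002], [0.994, -0.111, -0.0], [0.0, 0.002, -1.0]]
force: [-2.7, 1.6, 12.1]
grip_width: 15.1
grip_force: 61.9
```

```bash
python3 - <<'E'
from h import *
s=r.get_state();print(s['tool_pos'],yaw(s),s['force'],s['moment'],s['joints'][5])
E
```

```text
[454.67234179 -17.40126789 128.6241612 ] 83.65235244278108 [-2.70100327  1.64902535 12.1473032 ] [0.33577414 0.71312556 0.29282813] -5.807496919354658
```

The stop is felt at 0.29 N m. I'll let it rise into the notch, easing the torque slightly.

Request:
{"method": "arm_command", "body": {
  "steps": [
    [0,0,0.5,0,0,1],
    [0,0,1.5,0,0,1],
    [0,0,2.5,0,0,1],
    [0,0,3.5,0,0,1],
    [0,0,4.2,0,0,1.5],
    [0,0,4.2,0,0,1.5]
  ]
}}

```text
t: 12.65
tool_pos: [454.4, -17.4, 131.8]
eef_rot: [[0.084, 0.996, 0.002], [0.996, -0.084, 0.0], [0.0, 0.002, -1.0]]
force: [1.7, 2.2, 5.8]
grip_width: 15.3
grip_force: 60.8
```

```bash
python3 - <<'E'
from h import *
s=r.get_state();print(s['tool_pos'],yaw(s),s['force'],s['moment'],s['grip_width'])
E
```

```text
[454.41650257 -17.40145027 131.83120539] 85.16525764141161 [1.74748735 2.18931167 5.81193982] [ 0.32778844 -0.21202954  0.06121121] 15.283352683021697
```

The foot is at -22.3 mm, inside the notch, with low torque. Releasing.

Request:
{"method": "arm_command", "body": {
  "steps": [
    [0,0,0.5,0,0,0],
    [0,0,0.5,0,0,0],
    [0,0,0.5,0,0,0],
    [0,0,0.5,0,0,0],
    [0,0,0.5,0,0,0],
    [0,0,0.5,0,0,0]
  ],
  "grip": 50
}}

```text
t: 13.25
tool_pos: [453.6, -17.4, 131.7]
eef_rot: [[0.085, 0.996, -0.0], [0.996, -0.085, -0.0], [-0.0, -0.0, -1.0]]
force: [0.3, -0.8, -0.1]
grip_width: 49.7
grip_force: 0.0
```

Request:
{"method": "arm_command", "body": {
  "steps": [
    [0,0,10,0,0,0],
    [0,0,40,0,0,0],
    [0,0,80,0,0,0],
    [0,-25,110,0,0,0],
    [0,-60,110,0,0,0],
    [0,-60,110,0,0,0],
    [0,-60,110,0,0,0]
  ]
}}

```text
t: 13.95
tool_pos: [453.7, -77.8, 242.3]
eef_rot: [[0.086, 0.996, 0.0], [0.996, -0.086, 0.0], [0.0, 0.0, -1.0]]
force: [-0.3, 0.8, 0.8]
grip_width: 50.1
grip_force: 0.0
```

```bash
python3 - <<'E'
from h import *
s,c=wcap('w5.png');print(s['t'],s['tool_pos'],s['force'])
for n,c in(('w',c),('t',cap('top'))):
    P=pts(c);hsv=cv2.cvtColor(c['color'],cv2.COLOR_RGB2HSV)
    m=(hsv[...,0]>100)&(hsv[...,0]<130)&(hsv[...,1]>120)&(hsv[...,2]>40)&(np.hypot(P[...,0]-454,P[...,1]+18)<45)&(P[...,2]>148)&(P[...,2]<165)
    w=np.array([ray(c,x,155) for x in np.argwhere(m)[:,::-1]])[:,:2].astype(np.float32)
    print(n,m.sum(),np.median(P[m][:,2]),cv2.minAreaRect(w))
E
```

```text
13.95 [453.67114365 -77.79491043 242.3335181 ] [-0.27678848  0.78772446  0.78901257]
w 1703 154.98274527794553 ((454.3066101074219, -17.603776931762695), (45.75732421875, 14.925884246826172), 85.33415985107422)
t 129 155.40716833531596 ((454.13287353515625, -21.809885025024414), (38.921329498291016, 16.185043334960938), 85.37218475341797)
```

View pics/w5.png

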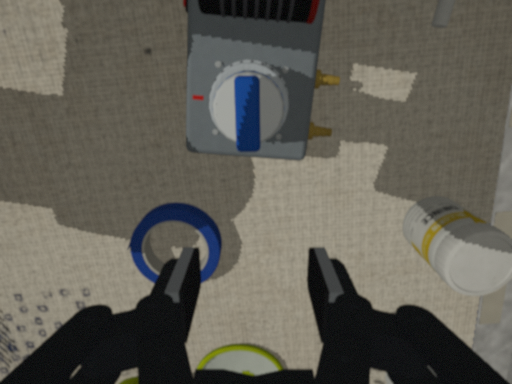

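The wing at (247,113) px stands across the pump. Its top is at 155.0 mm, exactly the locked height, its yaw is about 94° off the pump's x axis, and it is centred. The robot is clear, so I'm handing it in.

```bash
python3 -c "
from station import r
print(r.sign_off())"
```

```text
the job is handed in; nothing more can be done
None
```

The cartridge is locked upright in the pump's bayonet socket: the wing top measures 155.0 mm, exactly the locked height. It is turned about 94° off the pump's x axis and released with the arm clear; the bystanders were never touched, and the job is handed in (no verdict was returned).

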